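# Set the soup hob to boost and lock its keys

## Robot

A 6-joint arm with a two-finger parallel gripper is mounted at the origin on the work surface. World frame = base frame: x ahead of the robot, y to its left, z up, the work surface at z = 0. Lengths are in m, angles in rad, forces in N, time in s.
With the tool pointing down it reaches from about 0.35 to 0.775 m from the base axis. Payload 7.3 kg.
Tool frame: the origin (TCP) lies at the very end of the fingers, on their centre line; the grasp point (between the pads) lies robot.pinch_z behind it (robot.pinch_z is the distance from the TCP to the grasp point, in m); y points along the fingers, z is the direction in which the jaws open and shut, and the axes are right-handed (so a half turn about y gives the same grasp; the last joint's range is limited). The gripper opens to 92 mm and grips with 3 to 60 N. Pads are 19 mm wide; open, the fingers measure 130 mm over their backs; the gripper's body (75 mm by 190 mm) begins 47 mm behind the grasp point.
Start: joints at [-1.31, 0.342, 1.524, -0, 1.275, -0.146], TCP at [0.208, -0.482, 0.227] pointing down, gripper open.
Joint ranges: [-2.53, 2.53], [-0.77, 2.02], [0.04, 2.7], [-1, 4.14], [0.28, 2.66], [-3.11, 3.11]. Speed limits (rad/s): [2.57, 2.57, 3.14, 3.14, 3.14, 3.14].

## Interface

Orientations are given as [roll, pitch, yaw] about the fixed x, y, z axes, in that order (R = Rz(yaw) Ry(pitch) Rx(roll)).
In Python, from cell import status, viewer, robot gives the robot as it stands. The module is installed in compiled form; this text tells all that it offers.
- The arm moves only by the shell command python3 -m pendant 'ROWS' [FORCE]. ROWS is JSON, a list that holds one entry, the list of rows, each a list of 7 numbers: the shift along the tool's x, y, z in cm, then the turn, a rotation vector about the tool's x, y, z in rad, then the finger opening in cm, from 0 to 9.18. A call has 1 to 20 rows; each row is the pose to reach, as a shift and turn from the pose commanded when the call began, along the tool's axes at that moment; what a row does not reach only later rows make up. A row lasts 1/10 s, in which the tool goes at most 50 mm and 8.59 degrees, less where a joint would pass 70% of its speed; a pose out of reach is approached as far as the arm can. A call with a gripper value outside its range is refused whole. The fingers move at their own pace and stop on an object; FORCE is the grip in N (left out, the last holds). Time passes only in rows, so rows that repeat a pose let the fingers close. It gives the time, the measured TCP pose, the force and the opening at its end, in the units of the state.
- status.observe(): the state, without advancing time (a new reading comes with each control period).
- viewer.read_camera(name): name is "side" or "top" or "wrist"; returns a dict with "image" (400x640x3 uint8, red, green, blue), "range_z" (400x640 float32, m along the optical axis (not along the pixel's ray), 0 where there is no reading), "fx", "fy", "cx", "cy" (pixels), "camera_from_world" (4x4, takes a point from world to camera coordinates). Camera axes: x right, y up, looking along -z (the intrinsics and any distortion apply to the point x, -y, -z); pixel columns grow to the right and rows downward; lengths in m; the calibration is good to about 2 mm. A picture is of the moment at which its call begins.
- robot.hand_in(): hands the job in, once; it reports no verdict.
The state is a dict: "time": time; "qpos": joint angles; "qvel": joint speeds; "joint_efforts": joint torques, N m; "tool_pos": TCP position; "tool_rot": TCP orientation; "contact_force": force on the tool from outside, world axes, zero at the start; "torque": the same for the moment, N m; "opening": finger opening in m.
Only numpy, scipy, OpenCV 4.12 (cv2) and the standard library are available. Lean on these libraries where they do the work, as an engineer would, in place of code of your own. Each camera call takes 0.05 s, during which the arm holds its last target. There are 200 camera calls.

## Task

Get the soup going on the induction hob: rock the black main switch at the left end of the controls on by pressing down its green-striped half, then press the red boost key and let it up, and last press the blue lock key and keep it down for three seconds so that nobody can change the setting. Press gently with the fingertips, press no other key, and leave the pot, its lid and everything else on the worktop standing where it is.

Things in the scene. Friction and masses are not known exactly. Their poses are not given: they have to be found in the camera images.
- hob: fixed induction hob, 400 (x, front to back) x 320 (y) x 85 mm high, black glass top; origin under its centre on the worktop, its front (-x) towards the robot. Its level grey operating strip along the front is 85 mm above the worktop; the controls stand in a row at x = -165 mm: main switch y = +118 (left), keys at +58, +10, -38 (red, blue, yellow in any order), -86 (minus), -134 (plus).
- main_switch (a joint): black concave rocker, 42 (hob x) x 28 mm, pivot along hob y in its middle, 3 mm above the strip. 0 = off: the green-striped half nearest the front stands raised (outer edge 12 mm above the strip). 0.44 rad = fully on: that half lies level, 3 mm above the strip, the white-striped far half is raised. Stays where left; takes 2 to 3 N on the green half; on above 0.24.
- main_switch_on_half (a point): point on the face of the rocker's green-striped half, 13 mm in front of its pivot (moves with the rocker; about 9 mm above the strip when off, 3 mm when fully on). Push it down to switch on.
- boost (a joint): the red boost key with a white lightning mark: round push key, cap 28 mm across, standing 9 mm proud of the operating strip in a black collar 36 mm across and 3 mm high. Its joint reads 0 up and 0.005 m fully down; it registers at 2.5 mm down. A spring pushes it back up (1.5 N to start, 4 N fully down).
- boost_top (a point): centre of the top face of the red boost key (moves with the key). Key centres are 48 mm apart in one row, and the red, blue and yellow keys change places from one kitchen to another.
- lock (a joint): the blue key-lock key with a white padlock mark: round push key, cap 28 mm across, standing 9 mm proud of the operating strip in a black collar 36 mm across and 3 mm high. Its joint reads 0 up and 0.005 m fully down; it registers at 2.5 mm down. A spring pushes it back up (1.5 N to start, 4 N fully down).
- lock_top (a point): centre of the top face of the blue lock key (moves with the key). Key centres are 48 mm apart in one row, and the red, blue and yellow keys change places from one kitchen to another.
- timer (a joint): the yellow timer key with a clock mark, not to be pressed: round push key, cap 28 mm across, standing 9 mm proud of the operating strip in a black collar 36 mm across and 3 mm high. 0 up, 0.005 m down.
- minus (a joint): the white minus key, not to be pressed: round push key, cap 28 mm across, standing 9 mm proud of the operating strip in a black collar 36 mm across and 3 mm high. 0 up, 0.005 m down.
- plus (a joint): the white plus key (rightmost), not to be pressed: round push key, cap 28 mm across, standing 9 mm proud of the operating strip in a black collar 36 mm across and 3 mm high. 0 up, 0.005 m down.
- pot: loose mint-green enamel stock pot on the glass, 200 mm across, 120 mm high, two side handles (258 mm over them); origin at the centre of its underside, z up. Its near side is about 110 mm behind the row of keys.
- pot_lid: loose mint-green lid lying on the pot, 206 mm across, black knob; origin at the centre of its underside; top of the knob 44 mm above it, 249 mm above the worktop.
- mill: loose dark wooden pepper mill, 52 mm across, 145 mm high; origin at the centre of its underside.
- mug: loose white mug with a handle at +y, 78 mm across, 92 mm high; origin at the centre of its underside.
- jar: loose amber jar with a red cap, 72 mm across, 105 mm high; origin at the centre of its underside.
- spoon: loose wooden spoon, 240 mm long, lying on a light chopping board left of the hob; origin about its middle.
- spare_lid: loose small mint-green lid lying on the worktop right of the hob, 176 mm across, 41 mm high; origin at the centre of its underside.
Things that resemble listed ones, but are neither listed nor needed, are in the scene too. What is shaped like the mug but pink or purple is not meant.

How it is judged:
On the way, in this order (a step that is already met when the one before it is completed fails the run):
1. the main switch is rocked on, with all keys up (value of joint main_switch above 0.24 rad and value of joint each of boost, lock, timer, minus, plus below 0.0015 m), for 0.1 s.
2. the red boost key alone is pressed down, with the main switch on (value of joint main_switch above 0.24 rad and value of joint boost above 0.0025 m and value of joint each of lock, timer, minus, plus below 0.0015 m), for 0.05 s.
3. the boost key is up again and nothing is pressed (all of step 1), for 0.05 s.
4. the blue lock key alone is held down for at least 2.5 s, with the main switch on (value of joint main_switch above 0.24 rad and value of joint lock above 0.0025 m and value of joint each of boost, timer, minus, plus below 0.0015 m), for 2.5 s.
At the end, for the whole second after the job is handed in: The main switch is on (above 0.24 rad), all five keys are up again (less than 1.5 mm down), and the pot, its lid and the other loose things are at rest within 25 mm of where they stood (all of step 3 and distance of each of pot, pot_lid, mill, mug, jar, spoon, spare_lid from where it was at the start of the episode below 0.025 m and linear speed of each of pot, pot_lid, mill, mug, jar, spoon, spare_lid below 0.02 m/s); the robot touches nothing.
It fails at once if the timer, minus or plus key is pressed (more than 2.5 mm down) (value of joint any of timer, minus, plus above 0.0025 m).
It fails at once if the boost or lock key is pressed while the main switch is off (value of joint main_switch below 0.2 rad and value of joint any of boost, lock above 0.0025 m).
It fails at once if a key, the switch or the hob is pressed harder than 30 N (contact force between any of the fingers, the arm and hob above 30 N or contact force between any of the fingers, the arm and boost above 30 N or contact force between any of the fingers, the arm and lock above 30 N or contact force between any of the fingers, the arm and timer above 30 N or contact force between any of the fingers, the arm and minus above 30 N or contact force between any of the fingers, the arm and plus above 30 N).
It fails at once if the pot, its lid or another loose thing is lifted, tipped or moved by more than 25 mm (distance of any of pot, pot_lid, mill, mug, jar, spoon, spare_lid from where it was at the start of the episode above 0.025 m).
It also fails if it takes over 58 s, if anything falls off the work surface, if the arm or the gripper's body presses on something with over 40 N, if the wrist force passes 120 N, or if a joint passes its speed limit or range.

## Working session

There is one attempt and no reset: what is moved stays moved. The work goes in short steps, Python scripts to look and compute and a shell command to move; the robot and the scene stay as the last step left them, time stands still between calls to the robot, and variables do not carry over. Pictures are saved under pics/ and viewed, about 8 in all and at most 12, crops included, and the job is handed in when it is done.

```bash
mkdir -p pics
cat > h.py <<'E'
import numpy as np,cv2
from cell import status,viewer,robot
def cam(n):
    return viewer.read_camera(n)
def save(c,f): cv2.imwrite(f,c['image'][:,:,::-1])
def ray(c,u,v,z):
    M=np.linalg.inv(c['camera_from_world']); d=np.array([(u-c['cx'])/c['fx'],-(v-c['cy'])/c['fy'],-1])
    D=M[:3,:3]@d; o=M[:3,3]; return o+D*(z-o[2])/D[2]
E
python3 - <<'E'
from h import *
s=status.observe(); print(s)
a=cam('top');b=cam('side')
for n,c in(('top',a),('side',b)): save(c,f'pics/{n}0.png');print(c['fx'],c['cx'],c['cy'],c['camera_from_world'].round(3).tolist(),[k for k in c])
print(robot.pinch_z)
E
```

```text
{'time': 0.0, 'qpos': array([-1.30999309e+00,  3.42700657e-01,  1.52504268e+00,  2.59345736e-05,
        1.27540479e+00, -1.46045547e-01]), 'qvel': array([ 0.00031352,  0.00086048, -0.00014871,  0.00113011,  0.00030887,
        0.00035513]), 'joint_efforts': array([ 2.63876434e-03, -4.31236768e+01, -2.44219673e+01,  7.20252050e-02,
        5.60091133e-02, -1.40013376e-04]), 'tool_pos': array([ 0.20764781, -0.48173239,  0.22604747]), 'tool_rot': array([-1.57233164e+00,  2.50899766e-04, -2.73475163e+00]), 'contact_force': array([-1.16337737, -0.33106776,  0.69715701]), 'torque': array([ 0.01064258, -0.02309253,  0.00954784]), 'opening': 0.09193636884131409}
460.0324198435107 316.9922416999794 196.42468216734162 [[0.006, -1.0, -0.017, 0.05], [0.997, 0.005, 0.075, -0.519], [-0.074, -0.017, 0.997, -1.498], [0.0, 0.0, 0.0, 1.0]] ['image', 'range_z', 'fx', 'fy', 'cx', 'cy', 'camera_from_world']
368.3266747873392 319.85428876151207 201.73647773822492 [[-0.805, -0.593, -0.006, 0.453], [0.286, -0.398, 0.871, -0.265], [-0.519, 0.7, 0.491, -1.011], [0.0, 0.0, 0.0, 1.0]] ['image', 'range_z', 'fx', 'fy', 'cx', 'cy', 'camera_from_world']
0.0188
```

View pics/top0.png

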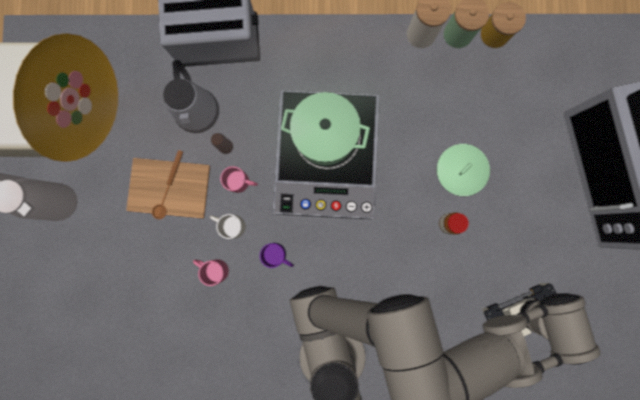

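View pics/side0.png

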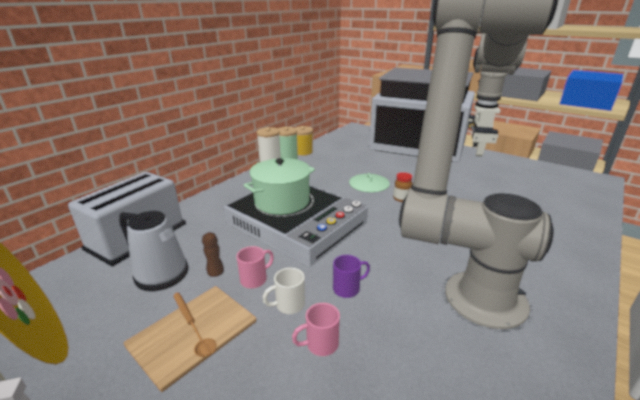

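The top view shows the row: switch (287,204), blue (305,204), yellow (320,205), red (336,206), minus (351,207), plus (366,207). The side view agrees.

```bash
cat > m.py <<'E'
from h import *
def blobs(c,z,box):
    h=cv2.cvtColor(c['image'],cv2.COLOR_RGB2HSV); u0,u1,v0,v1=box; out={}
    for n,lo,hi in(('blue',100,125),('red',170,190),('yellow',18,35),('green',45,80)):
        H=h[...,0].astype(int); 
        if n=='red': H=np.where(H<8,H+180,H)
        m=((H>=lo)&(H<=hi)&(h[...,1]>90)&(h[...,2]>60)).astype('uint8'); k=np.zeros_like(m);k[v0:v1,u0:u1]=m[v0:v1,u0:u1]
        N,L,S,C=cv2.connectedComponentsWithStats(k)
        if N>1:
            i=1+np.argmax(S[1:,4]); out[n]=ray(c,*C[i],z); print(n,C[i].round(1),S[i,4],out[n].round(4))
    return out
E
python3 - <<'E'
from m import *
a=cam('top'); b=blobs(a,.094,(270,380,190,220))
for u,v in((287,204),(351,207),(366.5,207)): print(ray(a,u,v,.092).round(4))
cr=cv2.resize(a['image'][180:225,265:385],None,fx=6,fy=6,interpolation=cv2.INTER_CUBIC); cv2.imwrite('pics/crop1.png',cr[:,:,::-1])
E
```

```text
blue [305.2 203.5] 56 [0.4903 0.0882 0.094 ]
red [335.6 205.3] 78 [ 0.4852 -0.007   0.094 ]
yellow [320.4 204.4] 56 [0.4876 0.0403 0.094 ]
green [285.8 206.6] 9 [0.4804 0.149  0.094 ]
[0.4886 0.1455 0.092 ]
[ 0.4802 -0.0554  0.092 ]
[ 0.4804 -0.1039  0.092 ]
```

View pics/crop1.png

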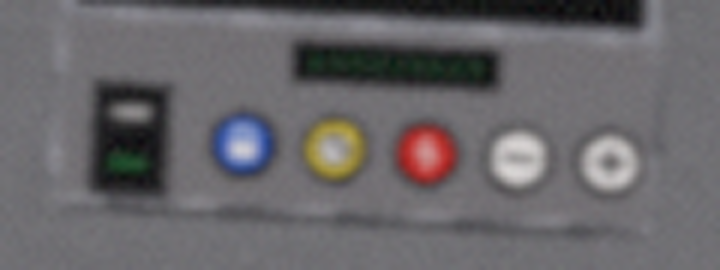

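Red and blue sit 95 mm apart, which matches the description, and give hob yaw ≈ -0.054. The switch green half comes to (0.4805, 0.149). I'm moving above it with the fingers closed and the jaw direction along the key row, so the body stays clear of the pot.

```bash
python3 -m pendant '[[[-50,2.6,-47.1,0,0.46,0,0],[-50,2.6,-47.1,0,0.46,0,0],[-50,2.6,-47.1,0,0.46,0,0],[-50,2.6,-47.1,0,0.46,0,0],[-50,2.6,-47.1,0,0.46,0,0],[-50,2.6,-47.1,0,0.46,0,0],[-50,2.6,-47.1,0,0.46,0,0],[-50,2.6,-47.1,0,0.46,0,0],[-50,2.6,-47.1,0,0.46,0,0],[-50,2.6,-47.1,0,0.46,0,0],[-50,2.6,-47.1,0,0.46,0,0],[-50,2.6,-47.1,0,0.46,0,0],[-50,2.6,-47.1,0,0.46,0,0],[-50,2.6,-47.1,0,0.46,0,0],[-50,2.6,-47.1,0,0.46,0,0],[-50,2.6,-47.1,0,0.46,0,0],[-50,2.6,-47.1,0,0.46,0,0],[-50,2.6,-47.1,0,0.46,0,0],[-50,2.6,-47.1,0,0.46,0,0],[-50,2.6,-47.1,0,0.46,0,0]]]' 10
python3 - <<'E'
from m import *
w=cam('wrist'); save(w,'pics/w1.png'); print(status.observe()['tool_pos'],status.observe()['contact_force'])
blobs(w,.094,(0,640,0,400))
E
```

```text
time: 2.15
tool_pos: [0.4806, 0.1475, 0.2009]
tool_rot: [-1.571, 0.0, 3.087]
contact_force: [-0.9, 0.5, -0.3]
opening: 0.0007
[0.48061569 0.14763429 0.20089068] [-0.32893199 -0.34847441 -0.18395287]
blue [378.6 183.7] 473 [0.4926 0.0876 0.094 ]
red [120.5 109.7] 2963 [0.5741 0.3209 0.094 ]
yellow [304.  326.4] 2659 [0.3282 0.1722 0.094 ]
green [317.7 197.6] 80 [0.4817 0.1478 0.094 ]
```

View pics/w1.png

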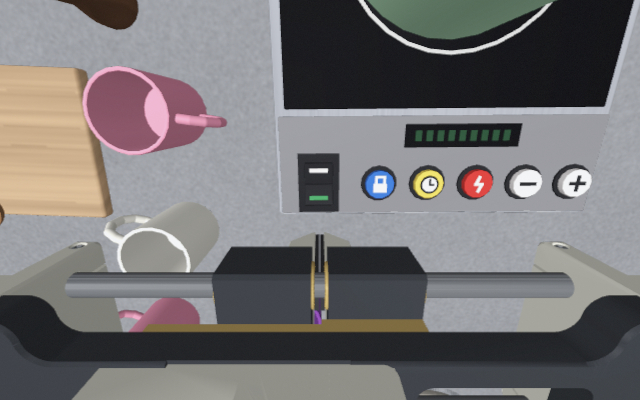

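The wrist view shows the switch at (318,183), blue at (379,184) and red at (477,184), within 2 mm of the top view. I'm lowering onto the green half slowly.

```bash
python3 -m pendant '[[[0,4,0.1,0,0,0,0],[0,7,0.1,0,0,0,0],[0,9,0.1,0,0,0,0],[0,10,0.1,0,0,0,0],[0,10.3,0.1,0,0,0,0],[0,10.5,0.1,0,0,0,0],[0,10.7,0.1,0,0,0,0],[0,10.85,0.1,0,0,0,0],[0,10.95,0.1,0,0,0,0],[0,11.05,0.1,0,0,0,0],[0,11.1,0.1,0,0,0,0],[0,11.1,0.1,0,0,0,0]]]'
```

```text
time: 3.4
tool_pos: [0.4806, 0.1473, 0.0897]
tool_rot: [-1.571, 0.0, 3.088]
contact_force: [-2.0, -0.2, 2.0]
opening: 0.0004
```

```bash
python3 -m pendant '[[[0,0.08,0,0,0,0,0],[0,0.1,0,0,0,0,0],[0,-1,0,0,0,0,0],[0,-4,0,0,0,0,0],[0,-8,0,0,0,0,0],[0,-8,0,0,0,0,0]]]'
python3 - <<'E'
from m import *
w=cam('wrist'); print(status.observe()['tool_pos'],status.observe()['contact_force'])
blobs(w,.094,(355,405,120,240));blobs(w,.094,(455,505,120,240))
im=w['image'][130:250,270:610]; cv2.imwrite('pics/w2.png',cv2.resize(im,None,fx=2,fy=2)[:,:,::-1])
E
```

```text
time: 4.0
tool_pos: [0.4839, 0.1477, 0.1753]
tool_rot: [-1.573, 0.011, 3.088]
contact_force: [0.5, -0.7, 0.2]
opening: 0.0002
[0.48253595 0.14747276 0.17279178] [ 0.88472119  0.12546637 -0.63026665]
blue [384.6 195.1] 554 [0.4925 0.0878 0.094 ]
red [489.5 194.4] 687 [ 0.4883 -0.0054  0.094 ]
yellow [455. 194.] 5 [0.4903 0.0253 0.094 ]
green [464.4 142.4] 85 [0.5352 0.0212 0.094 ]
```

View pics/w2.png

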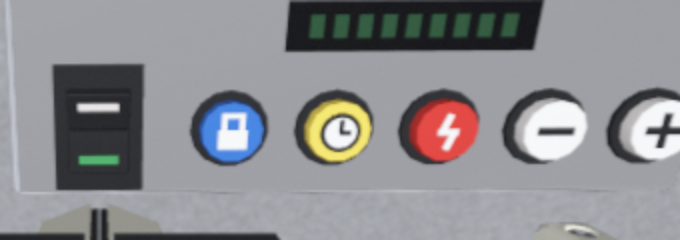

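The picture shows the switch's white half raised and its green half down. I'll check its height by depth while moving over the red key (crop position 440,127).

```bash
python3 -m pendant '[[[-1.5,0,4,0,0,0,0],[-1.5,0,8,0,0,0,0],[-1.5,0,12,0,0,0,0],[-1.5,0,15.3,0,0,0,0],[-1.5,0,15.3,0,0,0,0],[-1.5,0,15.3,0,0,0,0],[-1.5,0,15.3,0,0,0,0],[-1.5,0,15.3,0,0,0,0]]]'
python3 - <<'E'
from m import *
w=cam('wrist'); print(status.observe()['tool_pos'],status.observe()['tool_rot'])
blobs(w,.094,(290,350,120,240))
c=w;M=c['camera_from_world'];Z=c['range_z']
def at(p):
    q=M@np.r_[p,1]; return c['cx']+c['fx']*q[0]/-q[2], c['cy']-c['fy']*q[1]/-q[2], -q[2]
ex=np.array([.9986,-.0535]); s=np.array([.4935,.1475])
for d in(-.032,-.018,-.013,-.006,.006,.013,.018,.03):
    u,v,z=at(np.r_[s+d*ex,.088]); r=np.median(Z[int(v)-1:int(v)+2,int(u)-1:int(u)+2]) if 1<u<638 else 0
    P=np.linalg.inv(M)@np.r_[(u-c['cx'])/c['fx']*r,-(v-c['cy'])/c['fy']*r,-r,1]; print(d,round(u),round(v),P[:3].round(4))
E
```

```text
time: 4.85
tool_pos: [0.4873, -0.0052, 0.1695]
tool_rot: [-1.571, -0.0, 3.09]
contact_force: [0.3, 0.8, -0.2]
opening: 0.0003
[ 0.48734391 -0.00527846  0.16956776] [-1.57086032e+00 -2.05156956e-04  3.09005957e+00]
red [322.4 207.5] 709 [ 0.4883 -0.0092  0.094 ]
green [301.5 155.4] 91 [0.5349 0.0059 0.094 ]
-0.032 155 241 [4.232e-01 2.078e-01 1.000e-04]
-0.018 153 227 [0.4759 0.1479 0.0889]
-0.013 152 222 [0.4809 0.1474 0.0892]
-0.006 150 215 [0.4877 0.1475 0.0885]
0.006 148 202 [0.5004 0.145  0.0913]
0.013 147 195 [0.5086 0.1413 0.0963]
0.018 146 189 [0.5134 0.1409 0.0966]
0.03 143 176 [0.5232 0.147  0.0863]
```

Depth confirms it: the green half is level at 0.089 and the white half is raised. Next is the red key, a slow press of about 4 mm.

```bash
python3 -m pendant '[[[0,3,0.15,0,0,0,0],[0,5.5,0.15,0,0,0,0],[0,6.8,0.15,0,0,0,0],[0,7.3,0.15,0,0,0,0],[0,7.5,0.15,0,0,0,0],[0,7.65,0.15,0,0,0,0],[0,7.8,0.15,0,0,0,0],[0,7.9,0.15,0,0,0,0],[0,7.95,0.15,0,0,0,0],[0,7.95,0.15,0,0,0,0],[0,7.95,0.15,0,0,0,0]]]'; python3 -c "
from h import *
print(status.observe()['contact_force'])"
```

```text
time: 6.0
tool_pos: [0.4877, -0.0078, 0.0906]
tool_rot: [-1.571, 0.001, 3.088]
contact_force: [0.3, 1.9, 2.9]
opening: 0.0004
[0.25729336 1.85930132 2.93876888]
```

```bash
python3 -m pendant '[[[0,0.05,0,0,0,0,0],[0,0.09,0,0,0,0,0],[0,0.09,0,0,0,0,0],[0,0.09,0,0,0,0,0]]]'; python3 -m pendant '[[[0,-0.3,0,0,0,0,0],[0,-1,0,0,0,0,0],[0,-3,0,0,0,0,0],[0,-6,0,0,0,0,0],[0,-6,0,0,0,0,0],[0,-6,0,0,0,0,0]]]'
python3 - <<'E'
from m import *
w=cam('wrist'); print(status.observe()['tool_pos'])
blobs(w,.094,(290,350,120,240));blobs(w,.094,(165,245,150,240))
E
```

```text
time: 6.4
tool_pos: [0.4877, -0.0079, 0.0894]
tool_rot: [-1.571, 0.001, 3.088]
contact_force: [1.3, 3.0, 4.3]
opening: 0.0
time: 7.0
tool_pos: [0.487, -0.0081, 0.1496]
tool_rot: [-1.57, 0.0, 3.088]
contact_force: [-0.3, -0.7, -0.6]
opening: 0.0005
[ 0.48653354 -0.00795446  0.14887749]
red [319.1 214.9] 825 [ 0.4884 -0.0092  0.094 ]
green [296.3 158.5] 99 [0.5352 0.0057 0.094 ]
blue [204.  215.1] 675 [0.4933 0.0843 0.094 ]
yellow [243.8 215.8] 14 [0.491 0.052 0.094]
green [242.  158.9] 64 [0.5371 0.0473 0.094 ]
```

Red went down 4.6 mm at 4.3 N and was released. Next is blue, held for over 3 s.

```bash
python3 -m pendant '[[[0,0,-3,0,0,0,0],[0,0,-6,0,0,0,0],[0,0,-8.5,0,0,0,0],[0,0,-9.55,0,0,0,0],[0,0,-9.55,0,0,0,0],[0,0,-9.55,0,0,0,0],[0,0,-9.55,0,0,0,0]]]'
python3 - <<'E'
from m import *
w=cam('wrist'); print(status.observe()['tool_pos'])
blobs(w,.094,(290,350,150,240))
E
python3 -m pendant '[[[0,3,0,0,0,0,0],[0,4.5,0,0,0,0,0],[0,5.2,0,0,0,0,0],[0,5.4,0,0,0,0,0],[0,5.6,0,0,0,0,0],[0,5.75,0,0,0,0,0],[0,5.85,0,0,0,0,0],[0,5.95,0,0,0,0,0],[0,5.95,0,0,0,0,0]]]'
```

```text
time: 7.75
tool_pos: [0.4923, 0.0865, 0.149]
tool_rot: [-1.57, -0.001, 3.087]
contact_force: [-0.0, 0.2, -0.1]
opening: 0.0008
[0.49234897 0.08649131 0.14914436]
blue [317.5 215.7] 642 [0.4933 0.0867 0.094 ]
time: 8.7
tool_pos: [0.4929, 0.0873, 0.0902]
tool_rot: [-1.57, 0.001, 3.089]
contact_force: [0.6, -2.5, 2.3]
opening: 0.0005
```

```bash
python3 -m pendant '[[[0,0.06,0,0,0,0,0],[0,0.1,0,0,0,0,0],[0,0.1,0,0,0,0,0],[0,0.1,0,0,0,0,0],[0,0.1,0,0,0,0,0],[0,0.1,0,0,0,0,0],[0,0.1,0,0,0,0,0],[0,0.1,0,0,0,0,0],[0,0.1,0,0,0,0,0],[0,0.1,0,0,0,0,0],[0,0.1,0,0,0,0,0],[0,0.1,0,0,0,0,0],[0,0.1,0,0,0,0,0],[0,0.1,0,0,0,0,0],[0,0.1,0,0,0,0,0],[0,0.1,0,0,0,0,0],[0,0.1,0,0,0,0,0],[0,0.1,0,0,0,0,0],[0,0.1,0,0,0,0,0],[0,0.1,0,0,0,0,0]]]'
python3 -m pendant '[[[0,0,0,0,0,0,0],[0,0,0,0,0,0,0],[0,0,0,0,0,0,0],[0,0,0,0,0,0,0],[0,0,0,0,0,0,0],[0,0,0,0,0,0,0],[0,0,0,0,0,0,0],[0,0,0,0,0,0,0],[0,0,0,0,0,0,0],[0,0,0,0,0,0,0],[0,0,0,0,0,0,0],[0,0,0,0,0,0,0],[0,0,0,0,0,0,0],[0,0,0,0,0,0,0]]]'
```

```text
time: 10.7
tool_pos: [0.4929, 0.0874, 0.0892]
tool_rot: [-1.571, 0.001, 3.088]
contact_force: [-0.3, -4.1, 5.4]
opening: 0.0005
time: 12.1
tool_pos: [0.4929, 0.0874, 0.0893]
tool_rot: [-1.571, 0.001, 3.088]
contact_force: [0.1, -3.9, 5.0]
opening: 0.0004
```

```bash
python3 -m pendant '[[[0,-0.3,0,0,0,0,0],[0,-1,0,0,0,0,0],[0,-3,0,0,0,0,0],[0,-6,0,0,0,0,0],[0,-10,0,0,0,0,0],[3,-10,0,0,0,0,0],[6,-10,0,0,0,0,0],[6,-10,0,0,0,0,0],[6,-10,0,0,0,0,0],[6,-10,0,0,0,0,0],[6,-10,0,0,0,0,0],[6,-10,0,0,0,0,0]]]'
python3 - <<'E'
from m import *
w=cam('wrist'); s=status.observe(); print(s['tool_pos'],abs(s['qvel']).max(),s['contact_force']); save(w,'pics/w3.png')
t=cam('top'); a=cv2.imread('pics/top0.png')[:,:,::-1]
d=cv2.absdiff(a,t['image']).max(2); d[240:]=0; n,L,S,C=cv2.connectedComponentsWithStats((d>40).astype('uint8'))
print([x.tolist() for x in S[1:] if x[4]>5])
E
```

```text
time: 13.3
tool_pos: [0.4329, 0.0907, 0.1885]
tool_rot: [-1.571, -0.0, 3.088]
contact_force: [-0.3, -0.4, 0.1]
opening: 0.0007
[0.43280181 0.09065028 0.18853975] 0.0030269377539557133 [-0.35633927 -0.02754194 -0.42063814]
[[300, 199, 11, 11, 86], [273, 200, 4, 14, 35], [280, 201, 15, 15, 174], [306, 200, 31, 40, 492], [264, 209, 4, 24, 58], [298, 214, 14, 3, 25], [267, 233, 38, 7, 99]]
```

View pics/w3.png

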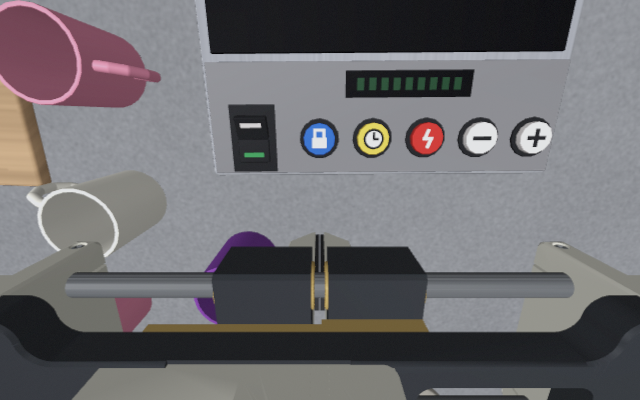

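The wrist view shows the switch on (253,140) and all five keys up (319 to 532, 138). In the top view the only changes lie in the area around the arm; the loose things have not moved.

```bash
python3 -c "
from cell import robot
print(robot.hand_in())"
```

```text
the job is handed in; nothing more can be done
None
```

I switched the hob on, pressed and released the red boost key, then held the blue lock key down and handed the job in at about 13 s; the hand-in gives no verdict.

- **Main switch:** the fingertips pushed the green half down. Depth readings afterwards put that half level about 89 mm above the worktop, with the white half raised.
- **Boost key:** it went down about 4.6 mm at about 4 N, and I released it.
- **Lock key:** it stayed down about 4.7 mm at about 5 N for more than 3.3 s, then I released it.

**Last checks:** the final wrist picture shows the switch on and all five keys up. The arm stood still and clear of everything, with contact force near zero. Comparing the top view with the starting picture showed changes only around the arm and controls, and the pot, lid and other loose things it could see had not moved. The purple mug, which is not one of the listed things, was too close to the arm to be checked that way. No check failed or disagreed; the camera estimates of key positions differed by a few millimetres at most (about 4 mm).

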